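# One turn of the vial slide's hand wheel

## Task

Move the vial carriage on by one place: push the hand wheel of the small bench slide round anticlockwise (seen from above) by its upright handle, through exactly one full turn, so that the handle ends up where it started, and then let go of it. The handle is only plugged into the rim, so do not pull it up; push gently and leave the things standing round the slide where they are.

Things in the scene. Friction and masses are not known exactly. Their poses are not given: they have to be found in the camera images.
- wheel (a joint): angle of the hand wheel, rad; grows as the wheel turns anticlockwise seen from above; starts anywhere from 0 to 2.4, one full turn adds 6.283 (stops at -0.5 and 13). At 0 the handle lies on the slide bed's +x side of the wheel axis. Friction (about 0.1 N m, some 2 N at the handle) keeps it where it is left; it does not run on
- wheel_axis (a point): point on the vertical axis of the hand wheel, level with the top of its aluminium rim, 111 mm above the bench. The wheel has three spokes, a round rim of 60 mm radius (to the middle of the 12 mm thick rim) and a hub no higher than 8 mm above this point; it sits on a shaft on top of a square grey gearbox
- wheel_handle: upright black handle on the wheel's rim, 50 mm tall and about 20 mm across; origin at its foot, 60 mm from the wheel axis, 111 mm above the bench (its top at 161 mm); it goes round with the wheel, upright; plugged loosely into the rim, it slides up out of it if pulled with more than about 2 N
- carriage_top (a point): middle of the top of the grey carriage, 50 mm above the bench, with three small capped vials fixed in a row in it (vial tops 95 mm above the bench). The wheel drives it along the bed, away from the gearbox, 30 mm (one vial place) per anticlockwise turn
- slide_bed: the slide's fixed bed plate with its gearbox, 110 x 350 mm; origin on the bench under the wheel axis; the bed runs 300 mm from there along its own -y (to the robot's right) and 50 mm to +y; nothing of it but wheel, handle and vials is higher than 90 mm
- vial_a: capped glass vial, 41 mm across, 75 mm tall, behind the slide; loose, to be left alone; origin at its underside
- vial_b: capped glass vial, 41 mm across, 75 mm tall, behind the slide; loose, to be left alone; origin at its underside
- beaker: clear glass beaker, 71 mm across, 86 mm tall, left of the wheel; loose, to be left alone; origin at its underside
- tin: low round white tin, 59 mm across, 30 mm tall, in front of the gearbox; loose, to be left alone; origin at its underside
- tape: roll of label tape lying flat, 69 mm across, 18 mm tall, front left of the gearbox; loose, to be left alone; origin at its underside
- pot: dark grey lead vial pot, 45 mm across, 100 mm tall, behind the slide; loose, to be left alone; origin at its underside

How it is judged:
On the way:
1. the wheel is about half a turn on, being pushed by its handle (distance of wheel_handle from where it was at the start of the episode above 0.105 m and value of joint wheel above 2.6 rad and contact force between the fingers and wheel_handle above 0.3 N).
At the end, for the whole second after the job is handed in: the wheel has turned one full turn anticlockwise: handle back within 9 mm (about 9 degrees) of its starting place, carriage 30 mm further on (within 1.5 mm), wheel at rest and the handle fully down in the rim, the things round about within 20 mm of where they stood (distance of wheel_handle from where it was at the start of the episode below 0.009 m and value of joint wheel between 6 and 9 rad and velocity of joint wheel between -0.03 and 0.03 rad/s and distance of carriage_top from where it was at the start of the episode between 0.0285 and 0.0315 m and height (world z) of wheel_handle below 0.115 m and distance of each of vial_a, vial_b, beaker, tin, tape, pot from where it was at the start of the episode below 0.02 m); the robot touches nothing.
It fails at once if the handle is lifted more than 5 mm out of the rim (height (world z) of wheel_handle above 0.1165 m).
It fails at once if the handle is pushed or squeezed with more than 25 N (contact force between the fingers and wheel_handle above 25 N).
It fails at once if a thing standing round the slide is moved more than 20 mm or tipped (distance of any of vial_a, vial_b, beaker, tin, tape, pot from where it was at the start of the episode above 0.02 m or angle between any of vial_a, vial_b, beaker, tin, tape, pot's own z axis and vertical above 0.35 rad).
It also fails if it takes over 56 s, if anything falls off the work surface, if the arm or the gripper's body presses on something with over 40 N, if the wrist force passes 120 N, or if a joint passes its speed limit or range.

## Robot

A 7-joint arm with a two-finger parallel gripper is mounted at the origin on a cart in front of the work surface, level with it; the furniture and walls round the work are solid. World frame = base frame: x ahead of the robot, y to its left, z up, the work surface at z = 0. Lengths are in m, angles in rad, forces in N, time in s.
With the tool pointing down it reaches from about 0.4 to 0.85 m from the base axis. Payload 10.4 kg.
Tool frame: the origin (TCP) lies where the fingers leave the gripper's body, on its centre line; the fingertips stand 70 mm ahead of it and the grasp point (between the pads) lies r.grip_depth ahead of it (r.grip_depth is the distance from the TCP to the grasp point, in m); z points along the fingers, y is the direction in which the jaws open and shut (so a half turn about z gives the same grasp; the last joint's range is limited). The gripper opens to 87 mm and grips with 3 to 60 N. Pads are 19 mm wide; open, the fingers measure 117 mm over their backs; the gripper's body (75 mm by 190 mm) begins 51 mm behind the grasp point.
Start: joints at [1.19, 0.332, -0.065, 1.46, 0.022, 1.35, -0.088], TCP at [0.219, -0.585, 0.292] pointing down, gripper open.
Joint ranges: [-2.6, 2.6], [-0.5, 2.12], [-1.47, 1.34], [0.16, 2.42], [-1.27, 4.41], [0.06, 2.06], [-2.6, 2.6]. Speed limits (rad/s): [2.22, 2.22, 2.79, 2.79, 3.14, 3.14, 3.14].

## Interface

Orientations are given as a unit quaternion [x, y, z, w].
In Python, from bench import monitor, viewer, workorder, nets, r gives the robot as it stands.
- The arm moves only by the tool drive_tool, never from a script. Its argument "plan" is a list of rows, each an object of numbers: "rx", "ry", "rz": the turn, a rotation vector about the tool's x, y, z in units of 360 degrees (1.0 is 360 degrees); "x", "y", "z": the shift along the tool's x, y, z in units of 1000 mm (1.0 is 1000 mm); "fingers": the opening, from 0 (shut) to 1 (fully open). In form: [{"rx": .., "ry": .., "rz": .., "x": .., "y": .., "z": .., "fingers": ..}, ...]. A call has 1 to 12 rows; each row is the pose to reach, as a shift and turn from the pose commanded when the call began, along the tool's axes at that moment, turning the shorter way round; what a row does not reach only later rows make up. A row lasts 1/8 s, in which the tool goes at most 62.5 mm and 10.7 degrees, less where a joint would pass 70% of its speed; a pose out of reach is approached as far as the arm can. A call with a number of a shift or a turn outside -1 to 1 is refused whole. A call with a gripper value outside its range is refused whole. The fingers move at their own pace and stop on an object; "squeeze" is the grip in N (left out, the last holds). Time passes only in rows, so rows that repeat a pose let the fingers close. It gives the time, the measured TCP pose, the force and the opening at its end, in the units of the state.
- monitor.read_state(): the state, without advancing time (a new reading comes with each control period).
- viewer.camera(name): name is "scene" or "top"; returns a dict with "color" (480x640x3 uint8, red, green, blue), "depth" (480x640 float32, m along the optical axis (not along the pixel's ray), 0 where there is no reading), "camera_matrix" (3x3 intrinsics, pixels), "xyz" and "rotation" of the camera in the world. Camera axes: x right, y down, z forward; pixel columns grow to the right and rows downward; lengths in m; the calibration is good to about 2 mm. A picture is of the moment at which its call begins.
- workorder.close_job(): hands the job in, once; it reports no verdict.
Trained networks look in the newest picture that a camera, given by its name, has taken for a name from the list of things; names that differ only in an ending like _2 or _b are one class to them, and where a whole thing is asked for, a point or a joint stands for the part that bears it (a point fixed in the world has none). Each returns a list of dicts, best first, with "confidence" (0 to 1); they miss things now and then, are a little off and sometimes report something else, mostly with a low value. They report only what shows in the picture. A call takes as long as a camera call.
- nets.find_in(label, camera): "centre" ([x, y, z] in m, in world coordinates, good to about 4 mm: the middle of the surface that is visible of it).
- nets.regions_of(label, camera): "region" (480x640 bool, what is visible of it).
The state is a dict: "time": time; "joint_positions": joint angles; "joint_vel": joint speeds; "joint_torque": joint torques, N m; "ee_pos": TCP position; "eef_rot": TCP orientation; "ft_force": force on the tool from outside, world axes, zero at the start; "torque": the same for the moment, N m; "width": finger opening in m.
Only numpy, scipy, OpenCV 4.12 (cv2) and the standard library are available. Lean on these libraries where they do the work, as an engineer would, in place of code of your own. Each camera call takes 0.05 s, during which the arm holds its last target.

## Working session

There is one attempt and no reset: what is moved stays moved. The work goes in short steps, Python scripts to look and compute and a tool call to move; the robot and the scene stay as the last step left them, time stands still between calls to the robot, and variables do not carry over. Pictures are saved under pics/ and viewed, and the job is handed in when it is done.

Besides the shell and the picture viewer there is one more tool, called after "Call:" by a JSON object that holds its "api" and its "payload". drive_tool: Moves the arm, as the interface text tells. Its arguments: {"type":"object","properties":{"plan":{"type":"array","items":{"type":"object","properties":{"rx":{"type":"number","minimum":-1,"maximum":1},"ry":{"type":"number","minimum":-1,"maximum":1},"rz":{"type":"number","minimum":-1,"maximum":1},"x":{"type":"number","minimum":-1,"maximum":1},"y":{"type":"number","minimum":-1,"maximum":1},"z":{"type":"number","minimum":-1,"maximum":1},"fingers":{"type":"number"}}}},"squeeze":{"type":"number"}},"required":["plan"]}

```bash
mkdir -p pics; ls
python3 - <<'E'
from bench import monitor, viewer, workorder, nets, r
import cv2,numpy as np
s=monitor.read_state()
for k,v in s.items(): print(k,np.round(v,4))
print(r.grip_depth)
for c in ["scene","top"]:
    d=viewer.camera(c); cv2.imwrite(f"pics/{c}0.png",d["color"][...,::-1]); print(c,d["xyz"],np.round(d["rotation"],3).tolist(),d["camera_matrix"].tolist())
    for l in ["wheel_handle","wheel","wheel_axis","carriage_top","vial_a","beaker","tin","tape","pot","slide_bed"]:
        try: print(l,[(np.round(q["centre"],3).tolist(),round(q["confidence"],2)) for q in nets.find_in(l,c)][:4])
        except Exception as e: print(l,e)
print(monitor.read_state()["time"])
E
```

```text
pics
time 0.0
joint_positions [ 1.1904  0.3329 -0.0647  1.4609  0.0216  1.3499 -0.0885]
joint_vel [-0.0003 -0.0004 -0.0002 -0.0009 -0.0015  0.     -0.0011]
joint_torque [-9.00000e-04 -6.23253e+01  2.39000e-02 -3.89894e+01 -6.15000e-02
  3.99000e-02  1.00000e-04]
ee_pos [ 0.2188 -0.5851  0.2914]
eef_rot [ 9.840e-01  1.779e-01 -2.000e-04 -7.000e-04]
ft_force [ 0.167   0.093  -0.1732]
torque [ 0.0106 -0.0022 -0.0157]
width 0.0866
0.051
scene [ 0.06501391 -0.50294605  0.55966653] [0.822, -0.326, 0.172, -0.434] [[521.5745471274136, 0.0, 326.0898025044684], [0.0, 521.5745471274136, 241.0675081292098], [0.0, 0.0, 1.0]]
wheel_handle [([0.552, 0.086, 0.141], 0.77)]
wheel [([0.521, 0.05, 0.111], 0.75)]
wheel_axis [([0.514, 0.048, 0.108], 0.79)]
carriage_top [([0.45, -0.098, 0.045], 0.65)]
vial_a [([0.552, -0.075, 0.045], 0.91), ([0.534, -0.151, 0.044], 0.56)]
beaker [([0.564, 0.174, 0.072], 0.83)]
tin [([0.412, 0.084, 0.033], 0.93), ([0.633, 0.058, 0.076], 0.25)]
tape [([0.469, 0.165, 0.015], 0.67)]
pot [([0.633, 0.062, 0.075], 0.79)]
slide_bed [([0.453, -0.099, 0.041], 0.62)]
top [ 0.48593417 -0.00144995  0.93605675] [0.717, -0.696, 0.027, -0.016] [[486.57950035816987, 0.0, 307.0864650391691], [0.0, 486.57950035816987, 243.50689260041975], [0.0, 0.0, 1.0]]
wheel_handle [([0.554, 0.09, 0.159], 0.63)]
wheel [([0.521, 0.05, 0.115], 0.8)]
wheel_axis [([0.518, 0.05, 0.108], 0.62)]
carriage_top []
vial_a [([0.545, -0.138, 0.058], 0.91), ([0.562, -0.06, 0.053], 0.6)]
beaker [([0.573, 0.162, 0.02], 0.69)]
tin [([0.418, 0.1, 0.03], 0.62)]
tape [([0.473, 0.172, 0.019], 0.8), ([0.418, 0.097, 0.032], 0.45), ([0.473, -0.051, 0.052], 0.17)]
pot [([0.631, 0.077, 0.095], 0.87)]
slide_bed [([0.473, -0.05, 0.052], 0.61)]
1.1
```

View pics/scene0.png

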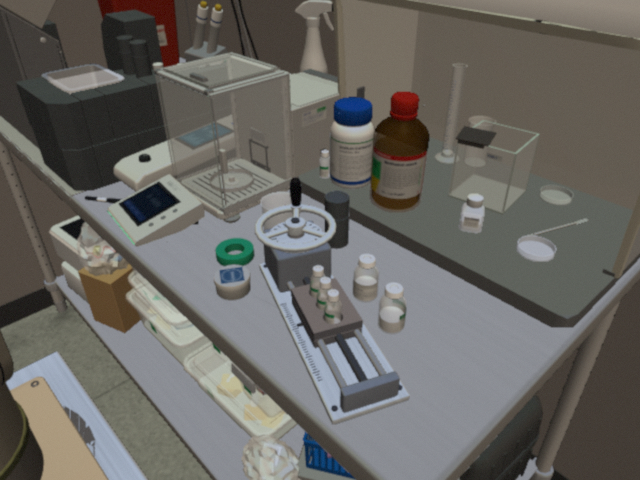

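View pics/top0.png

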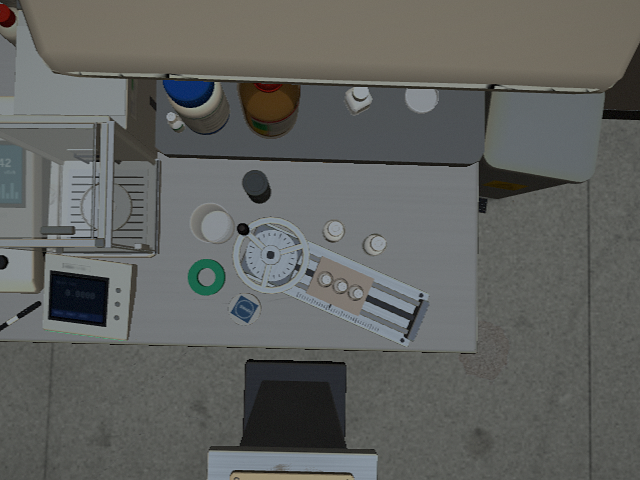

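The scene picture shows the wheel at about (296,228) with its handle at (295,195). In the top picture the axis is at (270,255) and the handle at (243,229). The loose things stand clear of the rim, the nearest being the beaker at (212,223) and the pot at (257,186). Next I'll refine the geometry and check overhead clearance.

```bash
cat > h.py <<'E'
from bench import monitor, viewer, workorder, nets, r
import cv2,numpy as np
from scipy.optimize import least_squares
def cloud(d):
    K=d["camera_matrix"];z=d["depth"].astype(float)
    v,u=np.mgrid[:480,:640]
    p=np.stack([(u-K[0,2])/K[0,0]*z,(v-K[1,2])/K[1,1]*z,z],-1)
    w=p@np.array(d["rotation"]).T+np.array(d["xyz"]); w[z<=0]=np.nan
    return w
def project(d,p):
    c=(np.asarray(p)-d["xyz"])@np.array(d["rotation"]); q=c@np.array(d["camera_matrix"]).T
    return q[...,:2]/q[...,2:]
def fitc(p,R=None):
    if R is None:
        f=least_squares(lambda a:np.hypot(p[:,0]-a[0],p[:,1]-a[1])-a[2],[p[:,0].mean(),p[:,1].mean(),.06],loss='soft_l1',f_scale=.002)
    else: f=least_squares(lambda a:np.hypot(p[:,0]-a[0],p[:,1]-a[1])-R,p[:,:2].mean(0),loss='soft_l1',f_scale=.002)
    return f.x,np.sqrt(np.mean(f.fun**2))
E
python3 - <<'E'
from h import *
for c in ["top","scene"]:
    d=viewer.camera(c); w=cloud(d)
    rr=np.hypot(w[...,0]-.52,w[...,1]-.05)
    m=(abs(w[...,2]-.111)<.006)&(rr>.045)&(rr<.075)
    print(c,m.sum(),fitc(w[m]),np.median(w[m][:,2]))
    h=(w[...,2]>.122)&(w[...,2]<.17)&(rr<.08)
    print("handle",h.sum(),np.nanmean(w[h],0),np.nanmin(w[h],0),np.nanmax(w[h],0))
    t=h&(w[...,2]>.152); print("top",t.sum(),np.nanmean(w[t],0),np.nanmax(w[t],0))
    # tall things near
    T=(w[...,2]>.17)&(w[...,0]<.85)&(w[...,0]>.2)&(abs(w[...,1])<.5)
    if c=="top":
        for y in np.arange(-.45,.46,.05):
            s=T&(abs(w[...,1]-y)<.025)
            if s.any(): print(round(y,2),"minx",np.round(w[s][:,0].min(),3),"z range",np.round([w[s][:,2].min(),w[s][:,2].max()],2), s.sum())
    print("nominal z bench",np.nanmedian(w[(w[...,2]<.01)&(w[...,2]>-.01)][:,2]))
    cv2.imwrite(f"pics/crop_{c}.png",cv2.resize(d["color"][130:330,170:390,::-1],None,fx=3.5,fy=3)[:600,:800])
E
```

```text
Traceback (most recent call last):
  File "h.py", line 8, in cloud
    w=p@np.array(d["rotation"]).T+np.array(d["xyz"]); w[z<=0]=np.nan
      ~^~~~~~~~~~~~~~~~~~~~~~~~~~
ValueError: matmul: Input operand 1 has a mismatch in its core dimension 0, with gufunc signature (n?,k),(k,m?)->(n?,m?) (size 4 is different from 3)
```

```bash
sed -i 's/np.array(d\["rotation"\])/Rot.from_quat(d["rotation"]).as_matrix()/; 1i from scipy.spatial.transform import Rotation as Rot' h.py
cat > m.py <<'E'
from h import *
for c in ["top","scene"]:
    d=viewer.camera(c); w=cloud(d)
    rr=np.hypot(w[...,0]-.52,w[...,1]-.05)
    m=(abs(w[...,2]-.111)<.006)&(rr>.045)&(rr<.075)
    print(c,m.sum(),fitc(w[m]),np.median(w[m][:,2]))
    h=(w[...,2]>.122)&(w[...,2]<.17)&(rr<.08)
    print("handle",h.sum(),np.nanmean(w[h],0),np.nanmin(w[h],0),np.nanmax(w[h],0))
    t=h&(w[...,2]>.152); print("top",t.sum(),np.nanmean(w[t],0),np.nanmax(w[t],0))
    T=(w[...,2]>.17)&(w[...,0]<.85)&(w[...,0]>.2)&(abs(w[...,1])<.5)
    if c=="top":
        for y in np.arange(-.45,.46,.05):
            s=T&(abs(w[...,1]-y)<.025)
            if s.any(): print(round(y,2),"minx",np.round(w[s][:,0].min(),3),"z range",np.round([w[s][:,2].min(),w[s][:,2].max()],2), s.sum())
    print("nominal z bench",np.nanmedian(w[(w[...,2]<.01)&(w[...,2]>-.01)][:,2]))
    np.savez(f"init_{c}.npz",color=d["color"],w=w)
    cv2.imwrite(f"pics/crop_{c}.png",cv2.resize(d["color"][130:330,170:390,::-1],None,fx=3.5,fy=3)[:600,:800])
E
python3 m.py
```

```text
top 1560 (array([0.51558177, 0.04681092, 0.05915981]), np.float64(0.0043487160584684435)) 0.11049727106988733
handle 133 [0.55289488 0.08878791 0.15454433] [0.51304019 0.04084943 0.12210861] [0.5647719  0.1002608  0.16634996]
top 98 [0.55487396 0.09119643 0.15990106] [0.56389086 0.1002608  0.16634996]
-0.35 minx 0.692 z range [0.42 0.48] 317
-0.3 minx 0.689 z range [0.42 0.51] 4402
-0.25 minx 0.688 z range [0.42 0.5 ] 4682
-0.2 minx 0.689 z range [0.42 0.5 ] 4606
-0.15 minx 0.688 z range [0.42 0.5 ] 4527
-0.1 minx 0.689 z range [0.42 0.5 ] 4431
-0.05 minx 0.689 z range [0.42 0.5 ] 4350
-0.0 minx 0.688 z range [0.17 0.5 ] 4599
0.05 minx 0.689 z range [0.17 0.5 ] 5326
0.1 minx 0.689 z range [0.17 0.5 ] 4534
0.15 minx 0.688 z range [0.17 0.49] 4725
0.2 minx 0.688 z range [0.17 0.49] 4494
0.25 minx 0.513 z range [0.17 0.49] 8174
0.3 minx 0.512 z range [0.17 0.48] 6098
0.35 minx 0.511 z range [0.17 0.29] 6179
0.4 minx 0.51 z range [0.17 0.28] 4935
0.45 minx 0.511 z range [0.17 0.22] 1140
nominal z bench 0.0004306592869476322
scene 1168 (array([0.51174468, 0.0440386 , 0.05918099]), np.float64(0.004559999267593199)) 0.10889943591211632
handle 255 [0.5499695  0.08700216 0.14306385] [0.54270585 0.08039046 0.12238189] [0.5606663  0.09909801 0.16132641]
top 72 [0.55113202 0.08843665 0.15694174] [0.55992426 0.09909801 0.16132641]
nominal z bench -0.0010933857686239445
```

View pics/crop_top.png

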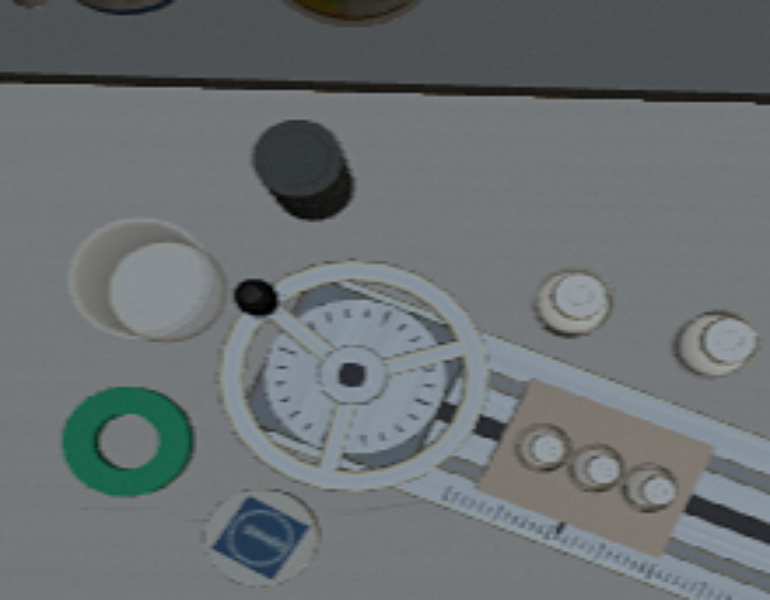

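```bash
cat > p.py <<'E'
from h import *
s=monitor.read_state(); R=Rot.from_quat(s["eef_rot"]); p=np.array(s["ee_pos"])
def rows(pts): return np.round(R.inv().apply(np.array(pts)-p),4)
E
python3 - <<'E'
from p import *
print(s["time"],p,R.as_matrix().round(4).tolist())
C=np.array([.5155,.0465])
Rt=Rot.from_matrix(np.array([[0,1,0],[1,0,0],[0,0,-1]]).T)
print((R.inv()*Rt).as_rotvec()/(2*np.pi))
a=np.radians(8)
t=np.r_[C+.06*np.array([np.cos(a),np.sin(a)]),.285]
print(t,rows([p+(t-p)*f for f in (.5,1)]))
# lag table, rect world half x .015, half y .0095
def gap(sa,ha,hx=.015,hy=.0095):
    d=.06*np.array([np.cos(ha)-np.cos(sa),np.sin(ha)-np.sin(sa)])
    q=np.maximum(abs(d)-[hx,hy],0); return np.hypot(*q)-.010
from scipy.optimize import brentq
for h in range(0,360,30):
    ha=np.radians(h+48.5); L=brentq(lambda l:gap(ha-l,ha),.05,1.2); print(h,np.degrees(L).round(1),end='; ')
E
```

```text
1.25 [ 0.21889368 -0.58543501  0.29227469] [[0.9367, 0.3502, 0.0001], [0.3502, -0.9367, -0.0001], [0.0, 0.0001, -1.0]]
[ 1.69956837e-05  4.08011543e-06 -1.93061064e-01]
[0.57491608 0.05485039 0.285     ] [[ 0.2788 -0.2375  0.0036]
 [ 0.5577 -0.4751  0.0072]]
0 23.4; 30 26.3; 60 24.2; 90 26.7; 120 20.1; 150 18.9; 180 23.4; 210 26.3; 240 24.2; 270 26.7; 300 20.1; 330 18.9;
```

Call:
{"api": "drive_tool", "payload": {"plan": [{"x": 0.03,"y": -0.026,"rz": -0.01,"fingers": 0},{"x": 0.075,"y": -0.064,"rz": -0.026,"fingers": 0},{"x": 0.12,"y": -0.102,"rz": -0.042,"fingers": 0},{"x": 0.165,"y": -0.141,"rz": -0.057,"fingers": 0},{"x": 0.21,"y": -0.179,"rz": -0.073,"fingers": 0},{"x": 0.255,"y": -0.217,"rz": -0.088,"fingers": 0},{"x": 0.3,"y": -0.256,"rz": -0.104,"fingers": 0},{"x": 0.345,"y": -0.294,"rz": -0.119,"fingers": 0},{"x": 0.39,"y": -0.332,"rz": -0.135,"fingers": 0},{"x": 0.435,"y": -0.371,"rz": -0.151,"fingers": 0},{"x": 0.48,"y": -0.409,"z": 0.003,"rz": -0.166,"fingers": 0},{"x": 0.52,"y": -0.443,"z": 0.005,"rz": -0.18,"fingers": 0}]}}

```text
validation failed for argument at $.pl...
```

Run:
```python
from p import *
print(s["time"],s["joint_positions"],s["width"],s["ft_force"])
Rt=Rot.from_matrix(np.array([[0,1,0],[1,0,0],[0,0,-1]]).T)
print(p,(R.inv()*Rt).as_rotvec()/(2*np.pi)); print(rows([[.5749,.0549,.285]]))
```

```text
1.25 [ 1.19043938  0.33220212 -0.06471648  1.46009906  0.021588    1.34988782
 -0.08851523] 0.08739449940972711 [-0.22820949  0.44330045  1.27261071]
[ 0.21889368 -0.58543501  0.29227469] [ 1.69956837e-05  4.08011543e-06 -1.93061064e-01]
[[ 0.5577 -0.4751  0.0072]]
```

Call:
{"api": "drive_tool", "payload": {"plan": [{"rx": 0,"ry": 0,"rz": -0.01,"x": 0.03,"y": -0.026,"z": 0,"fingers": 0},{"rx": 0,"ry": 0,"rz": -0.026,"x": 0.075,"y": -0.064,"z": 0,"fingers": 0},{"rx": 0,"ry": 0,"rz": -0.042,"x": 0.12,"y": -0.102,"z": 0,"fingers": 0},{"rx": 0,"ry": 0,"rz": -0.057,"x": 0.165,"y": -0.141,"z": 0,"fingers": 0},{"rx": 0,"ry": 0,"rz": -0.073,"x": 0.21,"y": -0.179,"z": 0,"fingers": 0},{"rx": 0,"ry": 0,"rz": -0.088,"x": 0.255,"y": -0.217,"z": 0,"fingers": 0},{"rx": 0,"ry": 0,"rz": -0.104,"x": 0.3,"y": -0.256,"z": 0,"fingers": 0},{"rx": 0,"ry": 0,"rz": -0.119,"x": 0.345,"y": -0.294,"z": 0,"fingers": 0},{"rx": 0,"ry": 0,"rz": -0.135,"x": 0.39,"y": -0.332,"z": 0,"fingers": 0},{"rx": 0,"ry": 0,"rz": -0.151,"x": 0.435,"y": -0.371,"z": 0,"fingers": 0},{"rx": 0,"ry": 0,"rz": -0.166,"x": 0.48,"y": -0.409,"z": 0.003,"fingers": 0},{"rx": 0,"ry": 0,"rz": -0.18,"x": 0.52,"y": -0.443,"z": 0.005,"fingers": 0}]}}

```text
time: 2.75
ee_pos: [0.5516, 0.0136, 0.2875]
eef_rot: [0.734, 0.679, 0.0, 0.0]
ft_force: [0.6, -0.7, -0.5]
width: 0.0006
```

Run:
```python
from p import *
print(s["time"],s["joint_positions"],s["width"],s["ft_force"])
Rt=Rot.from_matrix(np.array([[0,1,0],[1,0,0],[0,0,-1]]).T)
print(p,(R.inv()*Rt).as_rotvec()/(2*np.pi)); print(rows([[.5749,.0549,.285]]))
```

```text
2.75 [ 0.48490391  0.23955753 -0.6848196   1.63589545  0.15571128  1.32086339
 -0.30322679] 0.0006136647186525794 [ 0.59707973 -0.74393989 -0.46930715]
[0.55158121 0.01358856 0.28745262] [ 1.28958635e-04  4.17237945e-07 -1.25372689e-02]
[[0.043  0.02   0.0025]]
```

Call:
{"api": "drive_tool", "payload": {"plan": [{"rx": 0,"ry": 0,"rz": -0.006,"x": 0.02,"y": 0.01,"z": 0.001,"fingers": 0},{"rx": 0,"ry": 0,"rz": -0.0125,"x": 0.043,"y": 0.02,"z": 0.002,"fingers": 0},{"rx": 0,"ry": 0,"rz": -0.0125,"x": 0.043,"y": 0.02,"z": 0.0025,"fingers": 0},{"rx": 0,"ry": 0,"rz": -0.0125,"x": 0.043,"y": 0.02,"z": 0.0025,"fingers": 0}]}}

```text
time: 3.25
ee_pos: [0.5741, 0.0515, 0.2846]
eef_rot: [0.709, 0.705, -0.0, 0.0]
ft_force: [-0.7, -1.0, -1.1]
width: 0.0004
```

Run:
```python
from p import *
print(s["time"],s["width"],s["ft_force"],p,R.as_matrix().round(4).tolist())
for c in ["scene","top"]:
    d=viewer.camera(c); cv2.imwrite(f"pics/{c}1.png",d["color"][...,::-1])
    w=cloud(d);np.savez(f"c1_{c}.npz",w=w)
```

```text
3.25 0.00044798407013960345 [-0.7462782  -0.99544198 -1.08737529] [0.57414473 0.05152971 0.28463799] [[0.0054, 1.0, -0.0003], [1.0, -0.0054, -0.0009], [-0.0009, -0.0003, -1.0]]
```

View pics/scene1.png

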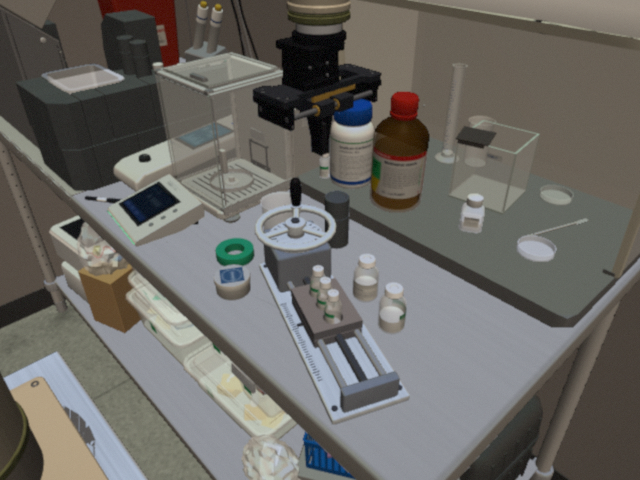

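View pics/top1.png

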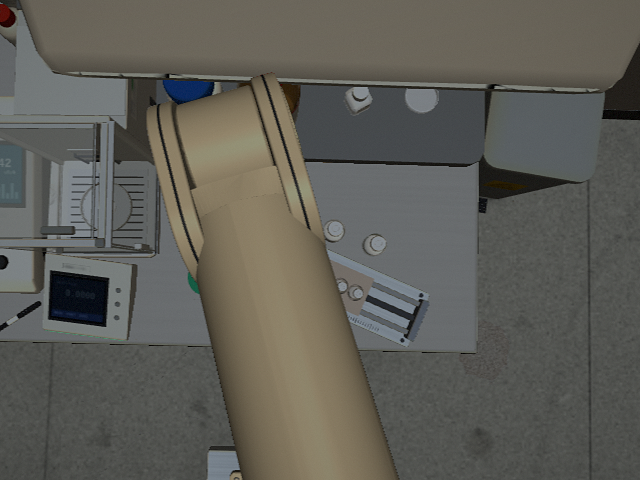

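Run:
```python
import numpy as np
w=np.load("c1_top.npz")["w"]; w0=np.load("init_top.npz")["w"]
m=(w[...,2]>w0[...,2]+.03)
q=w[m]; 
for z in np.arange(.3,.9,.05):
    s=q[(q[:,2]>z)&(q[:,2]<=z+.05)]
    if len(s): print(round(z,2),len(s),"maxx",s[:,0].max().round(3),"y",s[:,1].min().round(3),s[:,1].max().round(3))
h=w0[(w0[...,2]>.38)&(w0[...,0]<1.0)]
for y in np.arange(-.3,.4,.1):
    s=h[abs(h[:,1]-y)<.03]; print(round(y,1),[(a.round(2),s[(s[:,0]>a)&(s[:,0]<=a+.03)][:,2].max().round(3)) for a in np.arange(.68,.9,.03) if ((s[:,0]>a)&(s[:,0]<=a+.03)).any()])
w=np.load("c1_scene.npz")["w"]; w0=np.load("init_scene.npz")["w"]
m=(np.linalg.norm(w-w0,axis=-1)>.03)
q=w[m]; 
for z in np.arange(.2,.9,.03):
    s=q[(q[:,2]>z)&(q[:,2]<=z+.03)]
    if len(s): print(round(z,2),len(s),"x",s[:,0].min().round(3),s[:,0].max().round(3),"y",s[:,1].min().round(3),s[:,1].max().round(3))
```

```text
0.5 16 maxx 0.623 y 0.022 0.038
0.55 788 maxx 0.632 y -0.027 0.109
0.6 44791 maxx 0.624 y -0.067 0.108
0.65 11585 maxx 0.445 y -0.055 0.024
-0.3 [(np.float64(0.68), np.float64(0.466)), (np.float64(0.71), np.float64(0.5)), (np.float64(0.74), np.float64(0.506))]
-0.2 [(np.float64(0.68), np.float64(0.466)), (np.float64(0.71), np.float64(0.499)), (np.float64(0.74), np.float64(0.504))]
-0.1 [(np.float64(0.68), np.float64(0.465)), (np.float64(0.71), np.float64(0.498)), (np.float64(0.74), np.float64(0.501))]
0.0 [(np.float64(0.68), np.float64(0.467)), (np.float64(0.71), np.float64(0.499)), (np.float64(0.74), np.float64(0.498))]
0.1 [(np.float64(0.68), np.float64(0.466)), (np.float64(0.71), np.float64(0.496))]
0.2 [(np.float64(0.68), np.float64(0.467)), (np.float64(0.71), np.float64(0.494))]
0.3 [(np.float64(0.68), np.float64(0.452)), (np.float64(0.71), np.float64(0.483)), (np.float64(0.74), np.float64(0.475))]
0.2 173 x 0.563 0.584 y 0.039 0.064
0.23 363 x 0.558 0.587 y 0.038 0.064
0.26 520 x 0.485 0.659 y 0.013 0.089
0.29 2467 x 0.477 0.666 y 0.011 0.09
0.32 2495 x 0.477 0.669 y 0.012 0.089
0.35 1199 x 0.521 0.59 y 0.013 0.086
0.38 1433 x 0.521 0.607 y 0.013 0.089
0.41 1494 x 0.528 0.603 y 0.007 0.083
0.44 24 x 0.535 0.558 y 0.013 0.034
```

Call:
{"api": "drive_tool", "payload": {"plan": [{"rx": 0,"ry": 0,"rz": 0,"x": 0,"y": 0,"z": 0.03,"fingers": 0},{"rx": 0,"ry": 0,"rz": 0,"x": 0,"y": 0,"z": 0.06,"fingers": 0},{"rx": 0,"ry": 0,"rz": 0,"x": 0,"y": 0,"z": 0.08,"fingers": 0},{"rx": 0,"ry": 0,"rz": 0,"x": 0,"y": 0,"z": 0.088,"fingers": 0},{"rx": 0,"ry": 0,"rz": 0,"x": 0,"y": 0,"z": 0.088,"fingers": 0}]}}

```text
time: 3.98
ee_pos: [0.5744, 0.0527, 0.1969]
eef_rot: [0.708, 0.706, 0.0, 0.0]
ft_force: [-0.4, -0.6, 0.1]
width: 0.0003
```

Run:
```python
from p import *
d=viewer.camera("scene"); cv2.imwrite(f"pics/scene2.png",cv2.resize(d["color"][130:330,170:390,::-1],None,fx=3.5,fy=3)[:600,:800])
from p import *
s=monitor.read_state();p=np.array(s["ee_pos"])
print(s["time"],s["width"],s["ft_force"],p,R.as_matrix().round(4).tolist())
C=np.array([.5155,.0465]);q=p[:2]-C
print(np.hypot(*q),np.degrees(np.arctan2(q[1],q[0])))
```

```text
4.025 0.0005247593451015381 [-0.38219791 -0.47822984 -0.65252251] [0.57466182 0.05282582 0.19750683] [[0.0038, 1.0, 0.0001], [1.0, -0.0038, -0.0001], [-0.0001, 0.0001, -1.0]]
0.05949904936962586 6.1031075975429365
```

View pics/scene2.png

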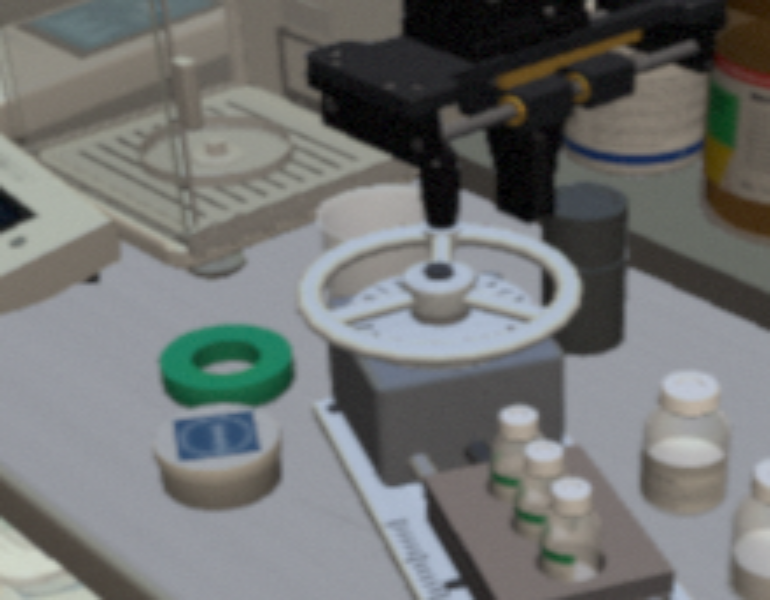

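The fingers are down inside the wheel circle just clockwise of the handle, at about (440,190) in the crop. The tips clear the rim, and nothing is touching.

Run:
```python
import numpy as np
C=np.array([.5155,.0465]);cur=np.array([.5746,.0528])
a=6.
for k in range(8):
    b=a+4*np.arange(1,13); a=b[-1]
    P=C+.06*np.c_[np.cos(np.radians(b)),np.sin(np.radians(b))]
    d=np.round((P-cur)*2000)/2000; cur=cur+d[-1]
    print(k,a,cur,[(x,y) for y,x in d.tolist()])
```

```text
0 54.0 [0.5506 0.0948] [(0.004, -0.0), (0.008, -0.001), (0.012, -0.002), (0.016, -0.0035), (0.02, -0.005), (0.0235, -0.007), (0.0275, -0.0095), (0.0305, -0.012), (0.034, -0.0145), (0.037, -0.0175), (0.0395, -0.0205), (0.042, -0.024)]
1 102.0 [0.5031 0.1053] [(0.0025, -0.0035), (0.0045, -0.007), (0.0065, -0.0105), (0.008, -0.0145), (0.0095, -0.0185), (0.0105, -0.0225), (0.011, -0.0265), (0.0115, -0.031), (0.0115, -0.035), (0.0115, -0.0395), (0.011, -0.0435), (0.0105, -0.0475)]
2 150.0 [0.4636 0.0763] [(-0.001, -0.004), (-0.0025, -0.008), (-0.004, -0.012), (-0.006, -0.016), (-0.008, -0.0195), (-0.0105, -0.023), (-0.013, -0.026), (-0.0155, -0.0295), (-0.0185, -0.032), (-0.022, -0.035), (-0.025, -0.0375), (-0.029, -0.0395)]
3 198.0 [0.4586 0.0278] [(-0.0035, -0.002), (-0.0075, -0.0035), (-0.0115, -0.005), (-0.0155, -0.0065), (-0.0195, -0.007), (-0.0235, -0.008), (-0.0275, -0.008), (-0.032, -0.008), (-0.036, -0.008), (-0.04, -0.007), (-0.0445, -0.0065), (-0.0485, -0.005)]
4 246.0 [ 0.4911 -0.0082] [(-0.004, 0.0015), (-0.0075, 0.003), (-0.0115, 0.005), (-0.015, 0.007), (-0.018, 0.0095), (-0.0215, 0.0125), (-0.0245, 0.015), (-0.0275, 0.0185), (-0.03, 0.0215), (-0.032, 0.025), (-0.0345, 0.0285), (-0.036, 0.0325)]
5 294.0 [ 0.5401 -0.0082] [(-0.0015, 0.004), (-0.003, 0.008), (-0.004, 0.012), (-0.0045, 0.016), (-0.005, 0.02), (-0.0055, 0.0245), (-0.005, 0.0285), (-0.0045, 0.033), (-0.004, 0.037), (-0.003, 0.041), (-0.0015, 0.045), (-0.0, 0.049)]
6 342.0 [0.5726 0.0278] [(0.0015, 0.0035), (0.004, 0.007), (0.006, 0.0105), (0.0085, 0.014), (0.0115, 0.017), (0.0145, 0.02), (0.018, 0.0225), (0.021, 0.025), (0.0245, 0.0275), (0.0285, 0.0295), (0.032, 0.031), (0.036, 0.0325)]
7 390.0 [0.5676 0.0763] [(0.004, 0.001), (0.0085, 0.002), (0.0125, 0.0025), (0.0165, 0.003), (0.021, 0.003), (0.025, 0.0025), (0.029, 0.002), (0.033, 0.001), (0.037, -0.0), (0.041, -0.0015), (0.045, -0.003), (0.0485, -0.005)]
```

Call:
{"api": "drive_tool", "payload": {"plan": [{"rx": 0,"ry": 0,"rz": 0,"x": 0.004,"y": 0,"z": 0,"fingers": 0},{"rx": 0,"ry": 0,"rz": 0,"x": 0.008,"y": -0.001,"z": 0,"fingers": 0},{"rx": 0,"ry": 0,"rz": 0,"x": 0.012,"y": -0.002,"z": 0,"fingers": 0},{"rx": 0,"ry": 0,"rz": 0,"x": 0.016,"y": -0.0035,"z": 0,"fingers": 0},{"rx": 0,"ry": 0,"rz": 0,"x": 0.02,"y": -0.005,"z": 0,"fingers": 0},{"rx": 0,"ry": 0,"rz": 0,"x": 0.0235,"y": -0.007,"z": 0,"fingers": 0},{"rx": 0,"ry": 0,"rz": 0,"x": 0.0275,"y": -0.0095,"z": 0,"fingers": 0},{"rx": 0,"ry": 0,"rz": 0,"x": 0.0305,"y": -0.012,"z": 0,"fingers": 0},{"rx": 0,"ry": 0,"rz": 0,"x": 0.034,"y": -0.0145,"z": 0,"fingers": 0},{"rx": 0,"ry": 0,"rz": 0,"x": 0.037,"y": -0.0175,"z": 0,"fingers": 0},{"rx": 0,"ry": 0,"rz": 0,"x": 0.0395,"y": -0.0205,"z": 0,"fingers": 0},{"rx": 0,"ry": 0,"rz": 0,"x": 0.042,"y": -0.024,"z": 0,"fingers": 0}]}}

```text
time: 5.52
ee_pos: [0.5503, 0.0952, 0.1968]
eef_rot: [0.708, 0.706, 0.0, 0.0]
ft_force: [1.6, -0.5, 1.2]
width: 0.0005
```

```bash
cat > look.py <<'E'
import sys
from p import *
d=viewer.camera("scene"); cv2.imwrite(f"pics/scene{sys.argv[1]}.png",cv2.resize(d["color"][130:330,170:390,::-1],None,fx=3.5,fy=3)[:600,:800])
w=cloud(d)
C=np.array([.5155,.0465]);q=p[:2]-C
print(s["time"],s["width"],s["ft_force"].round(2) if hasattr(s["ft_force"],'round') else s["ft_force"],p,R.as_matrix().round(4).tolist())
print(np.hypot(*q),np.degrees(np.arctan2(q[1],q[0])))
for f in nets.find_in("wheel_handle","scene")[:2]:
    c=np.array(f["centre"]); print(c,f["confidence"],np.degrees(np.arctan2(c[1]-C[1],c[0]-C[0])))
E
python3 look.py 3
```

```text
5.525 0.0004951130800485907 [ 1.6  -0.49  1.24] [0.550299   0.09520213 0.19681199] [[0.0034, 1.0, 0.0003], [1.0, -0.0034, 0.0001], [0.0001, 0.0003, -1.0]]
0.059857063583310006 54.45316085065847
[0.5292 0.1001 0.1421] 0.56 75.66233478228622
[0.413  0.0836 0.0324] 0.23 160.10221513387705
```

View pics/scene3.png

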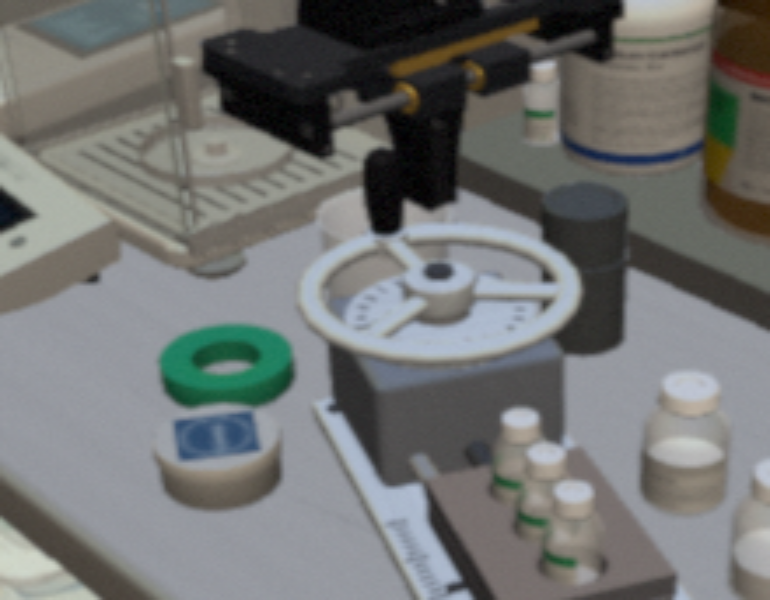

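The handle is being pushed and is now at about (385,190) in the crop, the spokes have turned with it, and the reaction is about 2 N. I'll carry on round.

Call:
{"api": "drive_tool", "payload": {"plan": [{"rx": 0,"ry": 0,"rz": 0,"x": 0.0025,"y": -0.0035,"z": 0,"fingers": 0},{"rx": 0,"ry": 0,"rz": 0,"x": 0.0045,"y": -0.007,"z": 0,"fingers": 0},{"rx": 0,"ry": 0,"rz": 0,"x": 0.0065,"y": -0.0105,"z": 0,"fingers": 0},{"rx": 0,"ry": 0,"rz": 0,"x": 0.008,"y": -0.0145,"z": 0,"fingers": 0},{"rx": 0,"ry": 0,"rz": 0,"x": 0.0095,"y": -0.0185,"z": 0,"fingers": 0},{"rx": 0,"ry": 0,"rz": 0,"x": 0.0105,"y": -0.0225,"z": 0,"fingers": 0},{"rx": 0,"ry": 0,"rz": 0,"x": 0.011,"y": -0.0265,"z": 0,"fingers": 0},{"rx": 0,"ry": 0,"rz": 0,"x": 0.0115,"y": -0.031,"z": 0,"fingers": 0},{"rx": 0,"ry": 0,"rz": 0,"x": 0.0115,"y": -0.035,"z": 0,"fingers": 0},{"rx": 0,"ry": 0,"rz": 0,"x": 0.0115,"y": -0.0395,"z": 0,"fingers": 0},{"rx": 0,"ry": 0,"rz": 0,"x": 0.011,"y": -0.0435,"z": 0,"fingers": 0},{"rx": 0,"ry": 0,"rz": 0,"x": 0.0105,"y": -0.0475,"z": 0,"fingers": 0}]}}

```text
time: 7.12
ee_pos: [0.5029, 0.1054, 0.1968]
eef_rot: [0.708, 0.706, 0.0, 0.0]
ft_force: [4.4, -2.2, 0.6]
width: 0.0005
```

```bash
python3 look.py 4
```

```text
7.125 0.0005453296892883641 [ 4.45 -2.17  0.61] [0.50286667 0.10540401 0.19679488] [[0.0036, 1.0, 0.0004], [1.0, -0.0036, -0.0002], [-0.0002, 0.0004, -1.0]]
0.06024353590677705 102.10502252623519
```

View pics/scene4.png

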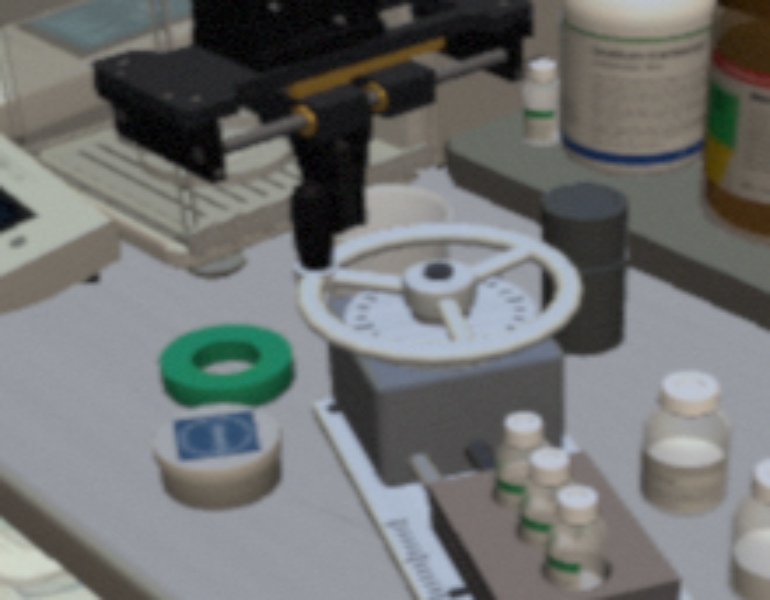

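Call:
{"api": "drive_tool", "payload": {"plan": [{"rx": 0,"ry": 0,"rz": 0,"x": -0.001,"y": -0.004,"z": 0,"fingers": 0},{"rx": 0,"ry": 0,"rz": 0,"x": -0.0025,"y": -0.008,"z": 0,"fingers": 0},{"rx": 0,"ry": 0,"rz": 0,"x": -0.004,"y": -0.012,"z": 0,"fingers": 0},{"rx": 0,"ry": 0,"rz": 0,"x": -0.006,"y": -0.016,"z": 0,"fingers": 0},{"rx": 0,"ry": 0,"rz": 0,"x": -0.008,"y": -0.0195,"z": 0,"fingers": 0},{"rx": 0,"ry": 0,"rz": 0,"x": -0.0105,"y": -0.023,"z": 0,"fingers": 0},{"rx": 0,"ry": 0,"rz": 0,"x": -0.013,"y": -0.026,"z": 0,"fingers": 0},{"rx": 0,"ry": 0,"rz": 0,"x": -0.0155,"y": -0.0295,"z": 0,"fingers": 0},{"rx": 0,"ry": 0,"rz": 0,"x": -0.0185,"y": -0.032,"z": 0,"fingers": 0},{"rx": 0,"ry": 0,"rz": 0,"x": -0.022,"y": -0.035,"z": 0,"fingers": 0},{"rx": 0,"ry": 0,"rz": 0,"x": -0.025,"y": -0.0375,"z": 0,"fingers": 0},{"rx": 0,"ry": 0,"rz": 0,"x": -0.029,"y": -0.0395,"z": 0,"fingers": 0}]}}

```text
time: 8.72
ee_pos: [0.4631, 0.0766, 0.1967]
eef_rot: [0.708, 0.706, -0.0, -0.0]
ft_force: [1.1, 1.6, -0.1]
width: 0.0003
```

```bash
python3 look.py 5
```

```text
8.725 0.0003130041936922523 [ 1.07  1.65 -0.13] [0.46310558 0.07656588 0.19668337] [[0.0034, 1.0, -0.0002], [1.0, -0.0034, -0.0], [-0.0, -0.0002, -1.0]]
0.06040804721488739 150.15117807270494
[0.4529 0.0497 0.1397] 0.63 177.0736893739078
```

View pics/scene5.png

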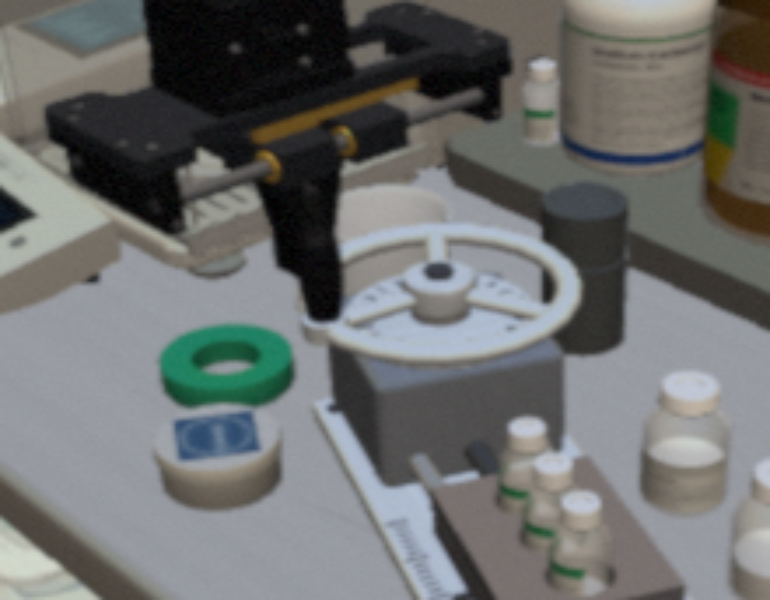

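The handle is at about (320,290) in the crop, still down in the rim. I'll continue.

Call:
{"api": "drive_tool", "payload": {"plan": [{"rx": 0,"ry": 0,"rz": 0,"x": -0.0035,"y": -0.002,"z": 0,"fingers": 0},{"rx": 0,"ry": 0,"rz": 0,"x": -0.0075,"y": -0.0035,"z": 0,"fingers": 0},{"rx": 0,"ry": 0,"rz": 0,"x": -0.0115,"y": -0.005,"z": 0,"fingers": 0},{"rx": 0,"ry": 0,"rz": 0,"x": -0.0155,"y": -0.0065,"z": 0,"fingers": 0},{"rx": 0,"ry": 0,"rz": 0,"x": -0.0195,"y": -0.007,"z": 0,"fingers": 0},{"rx": 0,"ry": 0,"rz": 0,"x": -0.0235,"y": -0.008,"z": 0,"fingers": 0},{"rx": 0,"ry": 0,"rz": 0,"x": -0.0275,"y": -0.008,"z": 0,"fingers": 0},{"rx": 0,"ry": 0,"rz": 0,"x": -0.032,"y": -0.008,"z": 0,"fingers": 0},{"rx": 0,"ry": 0,"rz": 0,"x": -0.036,"y": -0.008,"z": 0,"fingers": 0},{"rx": 0,"ry": 0,"rz": 0,"x": -0.04,"y": -0.007,"z": 0,"fingers": 0},{"rx": 0,"ry": 0,"rz": 0,"x": -0.0445,"y": -0.0065,"z": 0,"fingers": 0},{"rx": 0,"ry": 0,"rz": 0,"x": -0.0485,"y": -0.005,"z": 0,"fingers": 0}]}}

```text
time: 10.32
ee_pos: [0.4582, 0.0281, 0.1967]
eef_rot: [0.708, 0.706, 0.0, 0.0]
ft_force: [3.1, 4.4, 1.1]
width: 0.0002
```

```bash
python3 look.py 6
```

```text
10.325 0.0002162387527430787 [3.06 4.44 1.11] [0.45823847 0.02809871 0.19674155] [[0.0033, 1.0, 0.0], [1.0, -0.0033, 0.0], [0.0, 0.0, -1.0]]
0.06014557916894559 -162.18491808318004
[0.4669 0.0017 0.145 ] 0.62 -137.32980673877313
```

View pics/scene6.png

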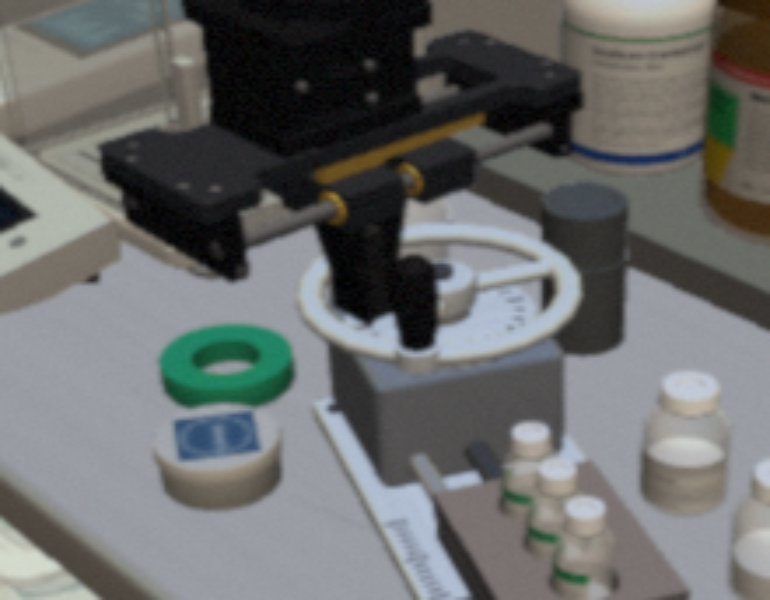

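Call:
{"api": "drive_tool", "payload": {"plan": [{"rx": 0,"ry": 0,"rz": 0,"x": -0.004,"y": 0.0015,"z": 0,"fingers": 0},{"rx": 0,"ry": 0,"rz": 0,"x": -0.0075,"y": 0.003,"z": 0,"fingers": 0},{"rx": 0,"ry": 0,"rz": 0,"x": -0.0115,"y": 0.005,"z": 0,"fingers": 0},{"rx": 0,"ry": 0,"rz": 0,"x": -0.015,"y": 0.007,"z": 0,"fingers": 0},{"rx": 0,"ry": 0,"rz": 0,"x": -0.018,"y": 0.0095,"z": 0,"fingers": 0},{"rx": 0,"ry": 0,"rz": 0,"x": -0.0215,"y": 0.0125,"z": 0,"fingers": 0},{"rx": 0,"ry": 0,"rz": 0,"x": -0.0245,"y": 0.015,"z": 0,"fingers": 0},{"rx": 0,"ry": 0,"rz": 0,"x": -0.0275,"y": 0.0185,"z": 0,"fingers": 0},{"rx": 0,"ry": 0,"rz": 0,"x": -0.03,"y": 0.0215,"z": 0,"fingers": 0},{"rx": 0,"ry": 0,"rz": 0,"x": -0.032,"y": 0.025,"z": 0,"fingers": 0},{"rx": 0,"ry": 0,"rz": 0,"x": -0.0345,"y": 0.0285,"z": 0,"fingers": 0},{"rx": 0,"ry": 0,"rz": 0,"x": -0.036,"y": 0.0325,"z": 0,"fingers": 0}]}}

```text
time: 11.92
ee_pos: [0.4908, -0.008, 0.1967]
eef_rot: [0.708, 0.706, -0.0, -0.0]
ft_force: [-2.1, 1.8, 0.3]
width: 0.0003
```

```bash
python3 look.py 7
```

```text
11.925 0.00033302346609997426 [-2.11  1.85  0.29] [ 0.49078909 -0.0080193   0.19671045] [[0.0035, 1.0, -0.0001], [1.0, -0.0035, -0.0001], [-0.0001, -0.0001, -1.0]]
0.05985802489984642 -114.38243935214577
[ 0.5074 -0.0206  0.1379] 0.71 -96.8831747077422
[ 0.4486 -0.1061  0.0392] 0.67 -113.67269560787324
```

View pics/scene7.png

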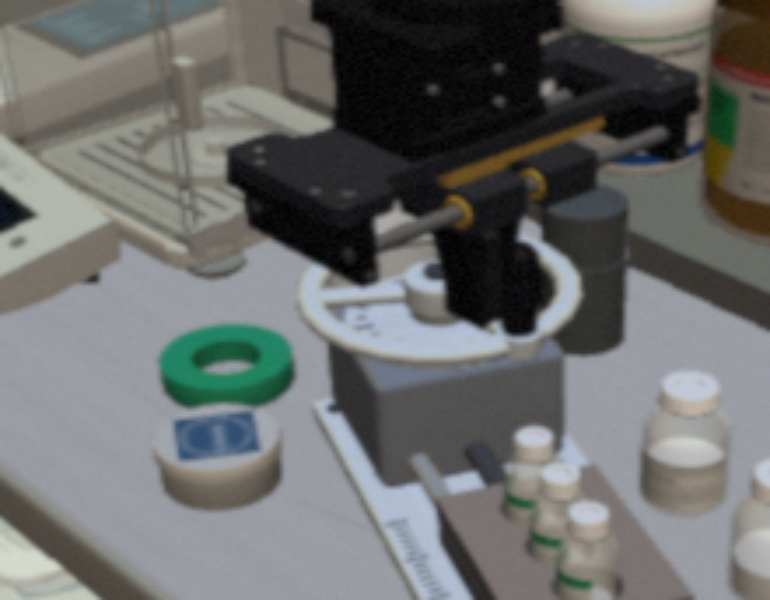

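Call:
{"api": "drive_tool", "payload": {"plan": [{"rx": 0,"ry": 0,"rz": 0,"x": -0.0015,"y": 0.004,"z": 0,"fingers": 0},{"rx": 0,"ry": 0,"rz": 0,"x": -0.003,"y": 0.008,"z": 0,"fingers": 0},{"rx": 0,"ry": 0,"rz": 0,"x": -0.004,"y": 0.012,"z": 0,"fingers": 0},{"rx": 0,"ry": 0,"rz": 0,"x": -0.0045,"y": 0.016,"z": 0,"fingers": 0},{"rx": 0,"ry": 0,"rz": 0,"x": -0.005,"y": 0.02,"z": 0,"fingers": 0},{"rx": 0,"ry": 0,"rz": 0,"x": -0.0055,"y": 0.0245,"z": 0,"fingers": 0},{"rx": 0,"ry": 0,"rz": 0,"x": -0.005,"y": 0.0285,"z": 0,"fingers": 0},{"rx": 0,"ry": 0,"rz": 0,"x": -0.0045,"y": 0.033,"z": 0,"fingers": 0},{"rx": 0,"ry": 0,"rz": 0,"x": -0.004,"y": 0.037,"z": 0,"fingers": 0},{"rx": 0,"ry": 0,"rz": 0,"x": -0.003,"y": 0.041,"z": 0,"fingers": 0},{"rx": 0,"ry": 0,"rz": 0,"x": -0.0015,"y": 0.045,"z": 0,"fingers": 0},{"rx": 0,"ry": 0,"rz": 0,"x": 0,"y": 0.049,"z": 0,"fingers": 0}]}}

```text
time: 13.52
ee_pos: [0.5397, -0.008, 0.1966]
eef_rot: [0.708, 0.706, -0.0, -0.0]
ft_force: [-4.5, 2.4, -0.1]
width: 0.0005
```

```bash
python3 look.py 8
```

```text
13.525 0.0005111612789516551 [-4.46  2.42 -0.09] [ 0.53970817 -0.00804288  0.19664653] [[0.0035, 1.0, -0.0003], [1.0, -0.0035, -0.0003], [-0.0003, -0.0003, -1.0]]
0.059673794318062856 -66.06656298758124
[0.5045 0.0336 0.1099] 0.72 -130.4546646912512
```

View pics/scene8.png

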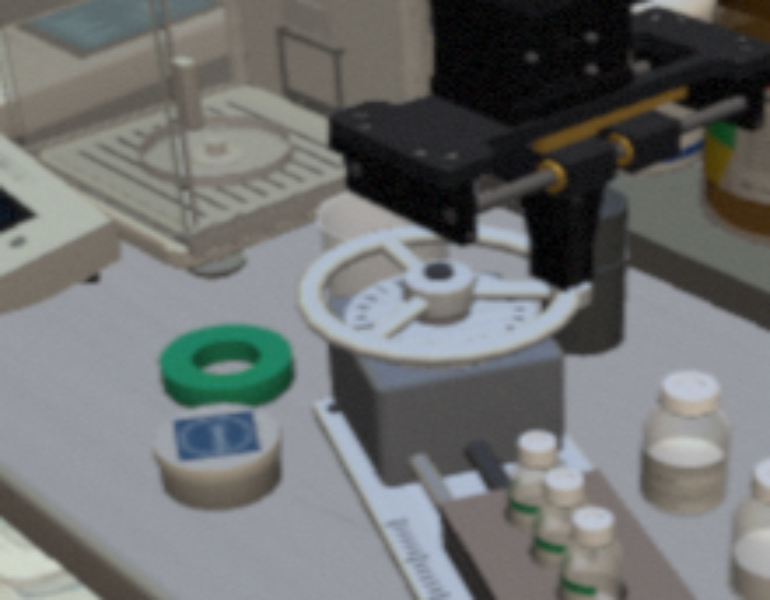

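Call:
{"api": "drive_tool", "payload": {"plan": [{"rx": 0,"ry": 0,"rz": 0,"x": 0.0015,"y": 0.0035,"z": 0,"fingers": 0},{"rx": 0,"ry": 0,"rz": 0,"x": 0.004,"y": 0.007,"z": 0,"fingers": 0},{"rx": 0,"ry": 0,"rz": 0,"x": 0.006,"y": 0.0105,"z": 0,"fingers": 0},{"rx": 0,"ry": 0,"rz": 0,"x": 0.0085,"y": 0.014,"z": 0,"fingers": 0},{"rx": 0,"ry": 0,"rz": 0,"x": 0.0115,"y": 0.017,"z": 0,"fingers": 0},{"rx": 0,"ry": 0,"rz": 0,"x": 0.0145,"y": 0.02,"z": 0,"fingers": 0},{"rx": 0,"ry": 0,"rz": 0,"x": 0.018,"y": 0.0225,"z": 0,"fingers": 0},{"rx": 0,"ry": 0,"rz": 0,"x": 0.021,"y": 0.025,"z": 0,"fingers": 0},{"rx": 0,"ry": 0,"rz": 0,"x": 0.0245,"y": 0.0275,"z": 0,"fingers": 0},{"rx": 0,"ry": 0,"rz": 0,"x": 0.0285,"y": 0.0295,"z": 0,"fingers": 0},{"rx": 0,"ry": 0,"rz": 0,"x": 0.032,"y": 0.031,"z": 0,"fingers": 0},{"rx": 0,"ry": 0,"rz": 0,"x": 0.036,"y": 0.0325,"z": 0,"fingers": 0}]}}

```text
time: 15.12
ee_pos: [0.5723, 0.0281, 0.1967]
eef_rot: [0.708, 0.706, 0.0, 0.0]
ft_force: [-0.9, -1.9, 0.1]
width: 0.0005
```

Call:
{"api": "drive_tool", "payload": {"plan": [{"rx": 0,"ry": 0,"rz": 0,"x": 0.004,"y": 0.001,"z": 0,"fingers": 0},{"rx": 0,"ry": 0,"rz": 0,"x": 0.0085,"y": 0.002,"z": 0,"fingers": 0},{"rx": 0,"ry": 0,"rz": 0,"x": 0.0125,"y": 0.0025,"z": 0,"fingers": 0},{"rx": 0,"ry": 0,"rz": 0,"x": 0.0165,"y": 0.003,"z": 0,"fingers": 0},{"rx": 0,"ry": 0,"rz": 0,"x": 0.021,"y": 0.003,"z": 0,"fingers": 0},{"rx": 0,"ry": 0,"rz": 0,"x": 0.025,"y": 0.0025,"z": 0,"fingers": 0},{"rx": 0,"ry": 0,"rz": 0,"x": 0.029,"y": 0.002,"z": 0,"fingers": 0},{"rx": 0,"ry": 0,"rz": 0,"x": 0.033,"y": 0.001,"z": 0,"fingers": 0},{"rx": 0,"ry": 0,"rz": 0,"x": 0.035,"y": 0.0005,"z": 0,"fingers": 0},{"rx": 0,"ry": 0,"rz": 0,"x": 0.035,"y": 0.0005,"z": 0,"fingers": 0}]}}

```text
time: 16.38
ee_pos: [0.573, 0.0633, 0.1969]
eef_rot: [0.708, 0.706, 0.0, 0.0]
ft_force: [-0.1, -1.4, -0.1]
width: 0.0002
```

```bash
python3 look.py 9
```

```text
16.375 0.00021771247411114325 [-0.12 -1.41 -0.08] [0.57298137 0.06327117 0.19689347] [[0.0032, 1.0, 0.0007], [1.0, -0.0032, 0.0004], [0.0004, 0.0007, -1.0]]
0.05987804157145405 16.26551024926014
[0.559  0.0786 0.1405] 0.84 36.42476736016472
```

View pics/scene9.png

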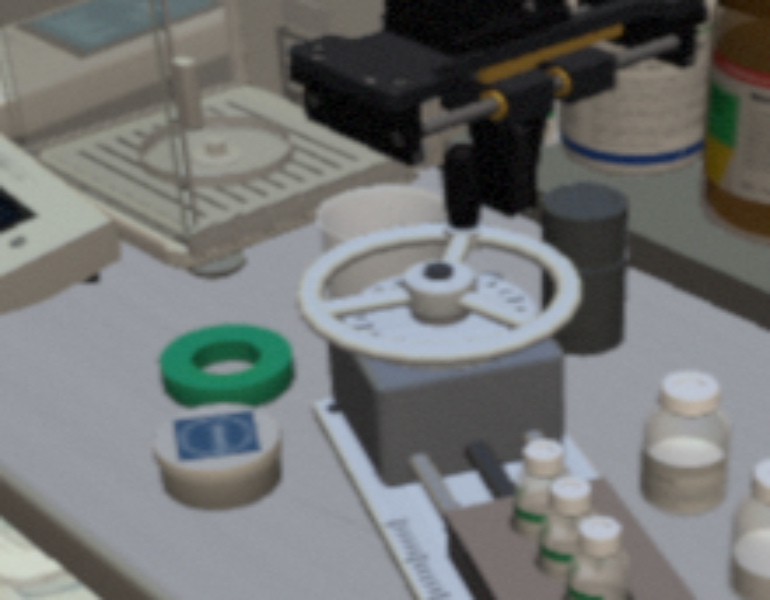

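The handle is about 10° short of its starting place: its foot is at (463,225) in the crop, against (440,225) at the start. I'll advance about 9°, back the fingers off and measure.

Call:
{"api": "drive_tool", "payload": {"plan": [{"rx": 0,"ry": 0,"rz": 0,"x": 0.003,"y": -0.001,"z": 0,"fingers": 0},{"rx": 0,"ry": 0,"rz": 0,"x": 0.006,"y": -0.002,"z": 0,"fingers": 0},{"rx": 0,"ry": 0,"rz": 0,"x": 0.0085,"y": -0.003,"z": 0,"fingers": 0},{"rx": 0,"ry": 0,"rz": 0,"x": 0.0085,"y": -0.003,"z": 0,"fingers": 0},{"rx": 0,"ry": 0,"rz": 0,"x": 0.0085,"y": -0.003,"z": 0,"fingers": 0},{"rx": 0,"ry": 0,"rz": 0,"x": 0.004,"y": 0,"z": 0,"fingers": 0},{"rx": 0,"ry": 0,"rz": 0,"x": -0.003,"y": 0.001,"z": 0,"fingers": 0},{"rx": 0,"ry": 0,"rz": 0,"x": -0.01,"y": 0.0015,"z": 0,"fingers": 0},{"rx": 0,"ry": 0,"rz": 0,"x": -0.01,"y": 0.0015,"z": 0,"fingers": 0}]}}

```text
time: 17.6
ee_pos: [0.5744, 0.0518, 0.1967]
eef_rot: [0.709, 0.705, -0.0, 0.0]
ft_force: [0.1, 0.3, 0.8]
width: 0.0005
```

```bash
python3 look.py 10
cat > cmp.py <<'E'
from h import *
C=np.array([.5155,.0465])
d=viewer.camera("scene"); now=d["color"]; w=cloud(d)
i=np.load("init_scene.npz"); old=i["color"]; w0=i["w"]
def meas(img,w,name):
    # dark pixels in handle window, depth-limited to the wheel area
    g=img.astype(int).max(2); rr=np.hypot(w[...,0]-C[0],w[...,1]-C[1])
    m=(g<70)&(w[...,2]>.115)&(w[...,2]<.165)&(rr<.078)&(rr>.035)
    n,l,st,ce=cv2.connectedComponentsWithStats(m.astype(np.uint8))
    for k in range(1,n):
        if st[k,4]>60:
            q=w[l==k]; c=np.median(q,0)
            print(name,"cc",st[k].tolist(),ce[k].round(2),"w",c.round(4),"ang",np.degrees(np.arctan2(c[1]-C[1],c[0]-C[0])).round(1))
meas(old,w0,"old");meas(now,w,"now")
# expected pixel of handle middle by angle
for t in range(30,60,5):
    a=np.radians(t); print(t,project(d,np.r_[C+.06*np.array([np.cos(a),np.sin(a)]),.136]).round(2),end=' ')
print()
for nm,img,ww in (("old",old,w0),("now",now,w)):
    v=ww[...,2]; 
    m=(v>.085)&(v<.1)&(abs(ww[...,0]-.45)<.06)&(ww[...,1]<-.02)&(ww[...,1]>-.2)&(img.min(2)>150)&(np.hypot(ww[...,0]-.5155,ww[...,1]-.0465)>.075)
    n,l,st,ce=cv2.connectedComponentsWithStats(m.astype(np.uint8))
    print(nm,[(np.median(ww[l==k],0).round(4).tolist(),int(st[k,4])) for k in range(1,n) if st[k,4]>15])
E
python3 cmp.py
```

```text
17.6 0.0005120638769298258 [0.12 0.33 0.8 ] [0.5744094  0.05178974 0.19669145] [[0.0049, 1.0, 0.0], [1.0, -0.0049, -0.0004], [-0.0004, 0.0, -1.0]]
0.05914641645458807 5.1310816455464785
[0.5537 0.083  0.134 ] 0.62 43.69630502000147
old cc [290, 178, 12, 27, 270] [295.44 190.59] w [0.5487 0.0861 0.1424] ang 50.1
now cc [291, 178, 12, 28, 215] [296.69 192.92] w [0.5502 0.0848 0.1368] ang 47.8
now cc [310, 181, 20, 23, 329] [320.02 192.39] w [0.5654 0.0441 0.1462] ang -2.8
30 [307.78 191.96] 35 [304.77 191.59] 40 [301.71 191.35] 45 [298.6  191.23] 50 [295.47 191.25] 55 [292.35 191.41] 
old [([0.4748, -0.0493, 0.0936], 52), ([0.4636, -0.0765, 0.0937], 59), ([0.4523, -0.1042, 0.0937], 63)]
now [([0.4642, -0.0771, 0.0932], 70), ([0.4521, -0.1046, 0.0934], 69), ([0.4414, -0.1327, 0.0936], 75)]
```

View pics/scene10.png

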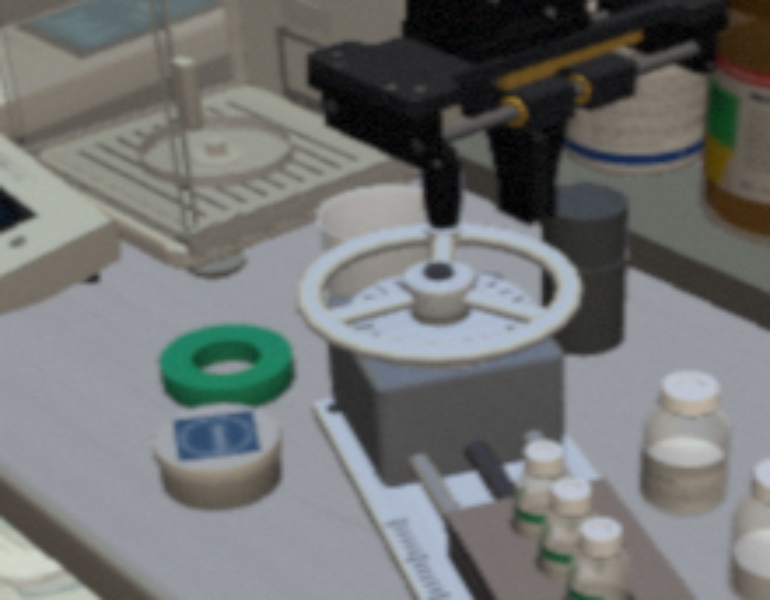

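The handle is within about 2° of its start and standing free: its foot is at (442,225) in the crop, against (440,225). Now I'll lift clear and back away for an unobstructed check.

Call:
{"api": "drive_tool", "payload": {"plan": [{"rx": 0,"ry": 0,"rz": 0,"x": 0,"y": 0,"z": -0.03,"fingers": 0},{"rx": 0,"ry": 0,"rz": 0,"x": 0,"y": 0,"z": -0.06,"fingers": 0},{"rx": 0,"ry": 0,"rz": 0,"x": 0,"y": 0,"z": -0.09,"fingers": 0},{"rx": 0,"ry": 0,"rz": 0,"x": -0.04,"y": -0.02,"z": -0.09,"fingers": 0},{"rx": 0,"ry": 0,"rz": 0,"x": -0.09,"y": -0.03,"z": -0.09,"fingers": 0},{"rx": 0,"ry": 0,"rz": 0,"x": -0.14,"y": -0.05,"z": -0.09,"fingers": 0},{"rx": 0,"ry": 0,"rz": 0,"x": -0.19,"y": -0.07,"z": -0.09,"fingers": 0},{"rx": 0,"ry": 0,"rz": 0,"x": -0.24,"y": -0.09,"z": -0.09,"fingers": 0},{"rx": 0,"ry": 0,"rz": 0,"x": -0.29,"y": -0.12,"z": -0.09,"fingers": 0},{"rx": 0,"ry": 0,"rz": 0,"x": -0.33,"y": -0.14,"z": -0.09,"fingers": 0},{"rx": 0,"ry": 0,"rz": 0,"x": -0.35,"y": -0.15,"z": -0.09,"fingers": 0},{"rx": 0,"ry": 0,"rz": 0,"x": -0.35,"y": -0.15,"z": -0.09,"fingers": 0}]}}

```text
time: 19.25
ee_pos: [0.4223, -0.2979, 0.2867]
eef_rot: [0.709, 0.705, -0.0, 0.0]
ft_force: [-0.2, 1.1, 0.1]
width: 0.0008
```

```bash
cp init_top.npz i_top.npz; cp init_scene.npz i_scene.npz; python3 cmp.py
python3 - <<'E'
from h import *
s=monitor.read_state(); print(s["time"],s["ee_pos"],np.max(np.abs(s["joint_vel"])))
for c in ["top","scene"]:
    d=viewer.camera(c); w=cloud(d); w0=np.load(f"i_{c}.npz")["w"]; old=np.load(f"i_{c}.npz")["color"]
    cv2.imwrite(f"pics/{c}_end.png",d["color"][...,::-1])
    for nm,ww in(("old",w0),("now",w)):
        rr=np.hypot(ww[...,0]-.5155,ww[...,1]-.0465)
        t=(ww[...,2]>.15)&(ww[...,2]<.17)&(rr<.08); print(c,nm,t.sum(),ww[t].mean(0).round(4),np.percentile(ww[t][:,2],95).round(4))
    for l in ["vial_a","beaker","tin","tape","pot"]:
        print(l,[(np.round(q["centre"],3).tolist(),round(q["confidence"],2)) for q in nets.find_in(l,c)][:2])
    df=np.abs(d["color"].astype(int)-old).max(2); df=np.clip(df*3,0,255).astype(np.uint8); cv2.imwrite(f"pics/diff_{c}.png",df)
E
```

```text
old cc [290, 178, 12, 27, 270] [295.44 190.59] w [0.5487 0.0861 0.1424] ang 50.1
now cc [291, 178, 11, 27, 257] [295.87 190.54] w [0.5494 0.0853 0.1426] ang 48.9
30 [307.78 191.96] 35 [304.77 191.59] 40 [301.71 191.35] 45 [298.6  191.23] 50 [295.47 191.25] 55 [292.35 191.41] 
old [([0.4748, -0.0493, 0.0936], 52), ([0.4636, -0.0765, 0.0937], 59), ([0.4523, -0.1042, 0.0937], 63)]
now [([0.4626, -0.0797, 0.093], 100), ([0.4508, -0.1071, 0.0932], 98), ([0.4395, -0.1349, 0.0933], 107)]
19.3 [ 0.42317627 -0.29639477  0.28676227] 0.026609423814292085
top old 101 [0.5549 0.091  0.1596] 0.1635
top now 100 [0.5552 0.0901 0.1596] 0.1635
vial_a [([0.545, -0.136, 0.055], 0.92), ([0.565, -0.061, 0.056], 0.7)]
beaker [([0.574, 0.16, 0.015], 0.79)]
tin [([0.418, 0.099, 0.034], 0.88)]
tape [([0.474, 0.172, 0.024], 0.78)]
pot [([0.63, 0.076, 0.096], 0.92)]
scene old 83 [0.551  0.0882 0.1562] 0.1604
scene now 86 [0.5514 0.0875 0.1562] 0.161
vial_a [([0.55, -0.073, 0.04], 0.87), ([0.532, -0.152, 0.046], 0.64)]
beaker [([0.563, 0.172, 0.071], 0.67), ([0.413, 0.085, 0.033], 0.53)]
tin [([0.412, 0.083, 0.035], 0.59)]
tape [([0.473, 0.168, 0.016], 0.89)]
pot [([0.632, 0.062, 0.07], 0.76), ([0.551, -0.073, 0.04], 0.51)]
```

View pics/top_end.png

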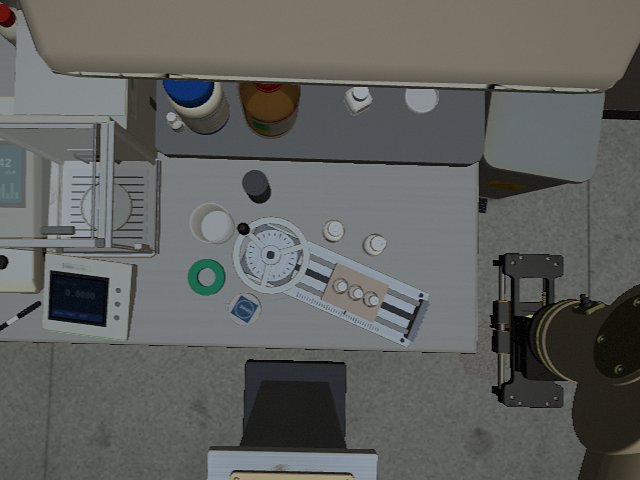

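View pics/diff_scene.png

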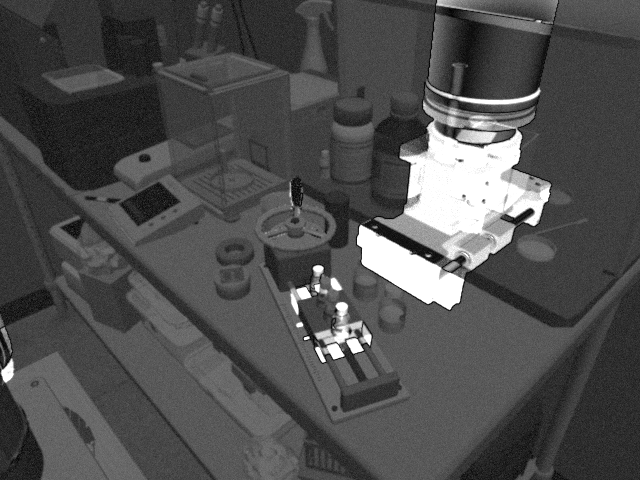

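Final checks agree: the handle is about 1 mm from its start, and in the top picture the vials went from (325,279), (341,286), (356,293) to (340,286), (356,293), (371,299), which is one place. The other things are unchanged, so I'm handing in.

```bash
python3 -c "
from bench import workorder
print(workorder.close_job())"
```

```text
the job is handed in; nothing more can be done
None
```

I pushed the handle anticlockwise through one full turn with the closed fingers. Then I backed them off, lifted clear and moved the arm away, and handed the job in at about 19.4 s.

- **Handle:** it stands about 1 mm from its starting place in both cameras. Its top is at the same height as before, so it is still fully down in the rim. The wrist force I read between moves stayed under about 6 N. It was not logged while the arm was moving.
- **Carriage:** the top picture shows the vials exactly one place further on. Measured by depth, the shift was 29.9 mm with the fingers just backed off the handle. A second reading with the arm away gave about 32–33 mm. I put that down to the lighting: the bright-pixel masks on the vial caps grew to about 100 pixels from about 55. The carriage is geared to the wheel and the handle is about 1° short of a full turn, which also gives about 29.9 mm.
- **Things round the slide:** all were found within about 4 mm of their first positions, which is the networks' own accuracy.

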